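# Release the steel tea ball from the push dispenser

## Task

Press down the blue paddle of the lane that holds the steel tea ball, so that its gate lifts and the ball rolls down the chute into the glass mug below; then let the paddle come back up so that the gate closes. Do not touch the balls or the mugs, keep the green ball waiting behind its own shut gate, and leave the mugs, tin and coaster where they stand.

Things in the scene. Friction and masses are not known exactly. Their poses are not given: they have to be found in the camera images.
- dispenser: two-lane white plastic dispenser, fixed. Origin on the bench under the lever pivots; x points down the chutes, away from the robot, y left. Open chutes (44 mm wide inside) at y = +70 and -70 mm slope 0.14 rad to a lip at x = 125, height 96 mm. Pivot posts 184 mm high; a pressed lever's far end rises to about 200 mm. Gates: grey bars, 16 mm wide, hung from the levers at x = 85 mm.
- press_left (a point): top centre of the left blue paddle (44 x 44 x 6 mm), the robot-side end of the left lever (left means +y of the dispenser, right means -y), 100 mm from its pivot pin. At rest the lever slopes, this end 0.25 rad up: the point is about 199 mm above the bench; fully pressed, 0.25 rad down, about 149 mm. Free space beneath. It moves with the lever.
- press_right (a point): top centre of the right blue paddle (44 x 44 x 6 mm), the robot-side end of the right lever (left means +y of the dispenser, right means -y), 100 mm from its pivot pin. At rest the lever slopes, this end 0.25 rad up: the point is about 199 mm above the bench; fully pressed, 0.25 rad down, about 149 mm. Free space beneath. It moves with the lever.
- lever_left (a joint): angle of the left rocking lever, rad: 0 at rest (gate down), grows as the paddle is pressed, stop at 0.5. Past 0.4 the ball rolls out under the gate, over the lip in about 1 s. A spring returns it to 0; pressing the paddle centre takes about 2.5 N at first, 6 N at the stop. Pivot pin level, 171 mm high, at the dispenser's x = 0, y = +70 mm.
- lever_right (a joint): angle of the right rocking lever, rad: 0 at rest (gate down), grows as the paddle is pressed, stop at 0.5. Past 0.4 the ball rolls out under the gate, over the lip in about 1 s. A spring returns it to 0; pressing the paddle centre takes about 2.5 N at first, 6 N at the stop. Pivot pin level, 171 mm high, at the dispenser's x = 0, y = -70 mm.
- ball_steel: round tea strainer ball in stainless steel with dark dots and a dark seam, 40 mm across, origin at its centre. It waits in one of the two chutes, left or right, resting against the gate at the dispenser's x = 62 mm, centre about 126 mm above the bench.
- ball_green: tea ball in green plastic with white dots and seam, 40 mm across, origin at its centre; waits in the other chute in the same way and must stay there.
- mug_left: clear glass mug, 96 mm across the rim, 78 mm high, 4 mm wall, with a side handle (its own +y); stands on the bench under the lip of the left chute, about 158 mm along the dispenser's x. Origin at the centre of its underside.
- mug_right: clear glass mug, 96 mm across the rim, 78 mm high, 4 mm wall, with a side handle (its own +y); stands on the bench under the lip of the right chute, about 158 mm along the dispenser's x. Origin at the centre of its underside.
- tin: round steel tin with a screw-top lid and a green band, 77 mm across, 107 mm high, standing beside the dispenser. Origin at the centre of its underside.
- coaster: red plastic coaster with a black inlay, 94 mm across, 7 mm thick, lying beside the dispenser. Origin at the centre of its underside.

How it is judged (in metres and radians):
On the way, in this order (a step that is already met when the one before it is completed fails the run):
1. the fingers press down the paddle of the steel ball's lane (lever past 0.2 rad) (((y of ball_steel in the frame of dispenser above 0 m and value of joint lever_left above 0.2 rad and contact force between the fingers and lever_left above 0.3 N) or (y of ball_steel in the frame of dispenser below 0 m and value of joint lever_right above 0.2 rad and contact force between the fingers and lever_right above 0.3 N))).
2. the steel ball has rolled down into a mug (((horizontal distance between ball_steel and mug_left below 0.032 m and height (world z) of ball_steel below 0.05 m) or (horizontal distance between ball_steel and mug_right below 0.032 m and height (world z) of ball_steel below 0.05 m))), for 0.1 s.
At the end, for the whole second after the job is handed in: steel ball in a mug (32 mm of its axis, centre below 50 mm) and under 0.1 m/s; both levers within 0.06 rad of rest (gates shut); green ball within 12 mm of its start; mugs upright (0.1 rad) within 20 mm, tin and coaster within 15 mm, of their starts (((horizontal distance between ball_steel and mug_left below 0.032 m and height (world z) of ball_steel below 0.05 m) or (horizontal distance between ball_steel and mug_right below 0.032 m and height (world z) of ball_steel below 0.05 m)) and linear speed of ball_steel below 0.1 m/s and value of joint each of lever_left, lever_right below 0.06 rad and distance of ball_green from where it was at the start of the episode below 0.012 m and distance of each of mug_left, mug_right from where it was at the start of the episode below 0.02 m and angle between each of mug_left, mug_right's own z axis and vertical below 0.1 rad and distance of each of tin, coaster from where it was at the start of the episode below 0.015 m); the robot touches nothing.
It fails at once if the green ball's lever is pressed beyond 0.2 rad ((y of ball_green in the frame of dispenser above 0 m and value of joint lever_left above 0.2 rad) or (y of ball_green in the frame of dispenser below 0 m and value of joint lever_right above 0.2 rad)).
It fails at once if the green ball leaves its place (12 mm) (distance of ball_green from where it was at the start of the episode above 0.012 m).
It fails at once if the robot touches a ball, or the steel ball is lifted (centre above 145 mm) (height (world z) of ball_steel above 0.145 m or contact force between any of the fingers, the arm and ball_steel above 0.3 N or contact force between any of the fingers, the arm and ball_green above 0.3 N).
It fails at once if the robot touches a mug, or a mug is shifted by 20 mm or tipped (contact force between any of the fingers, the arm and mug_left above 0.3 N or contact force between any of the fingers, the arm and mug_right above 0.3 N or distance of any of mug_left, mug_right from where it was at the start of the episode above 0.02 m or angle between any of mug_left, mug_right's own z axis and vertical above 0.25 rad).
It fails at once if the tin or the coaster is moved by 15 mm (distance of any of tin, coaster from where it was at the start of the episode above 0.015 m).
It also fails if it takes over 38 s, if anything falls off the work surface, if the arm or the gripper's body presses on something with over 40 N, if the wrist force passes 120 N, or if a joint passes its speed limit or range.

## Robot

A 6-joint arm with a two-finger parallel gripper is mounted at the origin on the work surface. World frame = base frame: x ahead of the robot, y to its left, z up, the work surface at z = 0. Lengths are in mm, angles in degrees, forces in N, time in s.
With the tool pointing down it reaches from about 300 to 850 mm from the base axis. Payload 4.2 kg.
Tool frame: the origin (TCP) lies on the centre line of the jaws, within the pads' length; the fingertips stand 14 mm ahead of it and the grasp point (between the pads) lies 5 mm behind it; x points along the fingers, y is the direction in which the jaws open and shut, and the axes are right-handed (so a half turn about x gives the same grasp; the last joint's range is limited). The gripper opens to 91 mm and grips with 3 to 60 N. Pads are 32 mm wide; open, the fingers measure 118 mm over their backs; the gripper's body (76 mm by 178 mm) begins 60 mm behind the grasp point.
Start: joints at [62.853, 18.312, 89.639, -0, 72.044, -1.146], TCP at [252.075, 516.817, 227.976] pointing down, gripper open.
Joint ranges: [-177.97, 177.97], [-48.28, 115.42], [12.27, 149.76], [-77.06, 257.06], [2.81, 150.46], [-146.56, 146.56]. Speed limits (degrees/s): [147.25, 147.25, 180, 180, 180, 180].

## Interface

Orientations are given as [roll, pitch, yaw] about the fixed x, y, z axes, in that order (R = Rz(yaw) Ry(pitch) Rx(roll)).
In Python, from workcell import readout, optics, env gives the robot as it stands.
- The arm moves only by the shell command python3 -m creep 'ROWS' [OPENING] [FORCE]. ROWS is JSON, a list of rows, each an object with "translation": the shift along the world's x, y, z in cm, a list of three; "delta_rot": the turn, a rotation vector about the world's x, y, z in rad, a list of three. In form: [{"translation": [dx, dy, dz], "delta_rot": [rx, ry, rz]}, ...]. A call has 1 to 5 rows; each row shifts and turns the commanded pose from where the row before left it; what a row does not reach is not made up. A row lasts 1/12 s, in which the tool goes at most 41.7 mm and 7.16 degrees, less where a joint would pass 70% of its speed; a pose out of reach is approached as far as the arm can. A call with a gripper value outside its range is refused whole. OPENING is the gripper's target within -1 to 1 (fully open at 1, half-way at 0, shut at -1), set as the call begins (- or left out, the last holds). The fingers move at their own pace and stop on an object; FORCE is the grip in N (left out, the last holds). Time passes only in rows, so rows that do not move let the fingers close. It gives the time, the measured TCP pose, the force and the opening at its end, in the units of the state.
- readout.state(): the state, without advancing time (a new reading comes with each control period).
- optics.grab_frame(name): name is "scene" or "side" or "wrist"; returns (picture, depth): 400x640x3 uint8, red, green, blue; 400x640 float32, mm along the optical axis (not along the pixel's ray), 0 where there is no reading.
- optics.camera_params(name): a dict with "mtx" (3x3 intrinsics, pixels), "R" (3x3) and "t" (3): a world point X has camera coordinates R X + t. Camera axes: x right, y down, z forward; pixel columns grow to the right and rows downward; lengths in mm; the calibration is good to about 2 mm. A picture is of the moment at which its call begins: read the wrist's pose just before it. camera_params takes no time and is no camera call; for the wrist camera it gives the pose at the moment of the call.
- env.job_done(): hands the job in, once; it reports no verdict.
The state is a dict: "time_s": time; "qpos": joint angles; "qvel": joint speeds; "effort": joint torques, N m; "ee_pos": TCP position; "ee_rot": TCP orientation; "force": force on the tool from outside, world axes, zero at the start; "torque": the same for the moment, N m; "gripper_width": finger opening in mm.
Only numpy, scipy, OpenCV 4.12 (cv2) and the standard library are available. Lean on these libraries where they do the work, as an engineer would, in place of code of your own. Each camera call takes 0.05 s, during which the arm holds its last target.

## Working session

There is one attempt and no reset: what is moved stays moved. The work goes in short steps, Python scripts to look and compute and a shell command to move; the robot and the scene stay as the last step left them, time stands still between calls to the robot, and variables do not carry over. Pictures are saved under pics/ and viewed, and the job is handed in when it is done.

```bash
mkdir -p pics; python3 - <<'E'
from workcell import readout, optics
import cv2,numpy as np
s=readout.state();print(s)
for n in("scene","side"):
    p,d=optics.grab_frame(n);cv2.imwrite(f"pics/{n}0.png",p[:,:,::-1]);np.save(f"pics/{n}0.npy",d)
    c=optics.camera_params(n);print(n,c)
E
```

```text
{'time_s': 0.0, 'qpos': array([ 6.28543303e+01,  1.83518083e+01,  8.97088886e+01, -7.06495104e-04,
        7.20437583e+01, -1.14471473e+00]), 'qvel': array([-0.02077158, -0.0495448 , -0.01703046, -0.02980511,  0.0182007 ,
        0.01505013]), 'effort': array([-4.51095202e-04, -4.12480116e+01, -2.31975496e+01,  7.29323085e-02,
        4.56687680e-02, -1.24244866e-04]), 'ee_pos': array([251.83506296, 516.36004223, 227.10177091]), 'ee_rot': array([ -90.77628691,   89.89554261, -116.77702346]), 'force': array([ 0.23280158, -0.90393063, -0.4021598 ]), 'torque': array([0.0061691 , 0.04204282, 0.03950383]), 'gripper_width': 91.47596312534715}
scene {'mtx': array([[423.87532173,   0.        , 316.08228193],
       [  0.        , 423.87532173, 202.3168203 ],
       [  0.        ,   0.        ,   1.        ]]), 'R': array([[-0.6747262 ,  0.73782236, -0.0190453 ],
       [ 0.53929465,  0.47523057, -0.69521017],
       [-0.5038907 , -0.47934754, -0.71855417]]), 't': array([ 392.77815455, -279.93480332, 1563.37055785])}
side {'mtx': array([[385.46986223,   0.        , 318.42170316],
       [  0.        , 385.46986223, 203.91096914],
       [  0.        ,   0.        ,   1.        ]]), 'R': array([[-0.92241371, -0.38591269,  0.01497824],
       [-0.25716996,  0.58483232, -0.76930798],
       [ 0.28812595, -0.71347218, -0.6387025 ]]), 't': array([619.34925673, 224.01126074, 806.41470839])}
```

View pics/scene0.png

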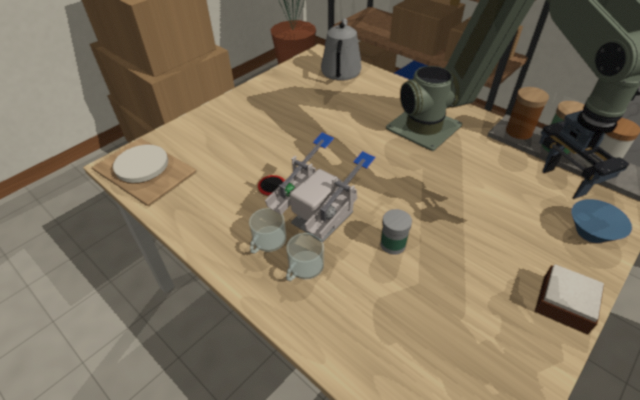

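View pics/side0.png

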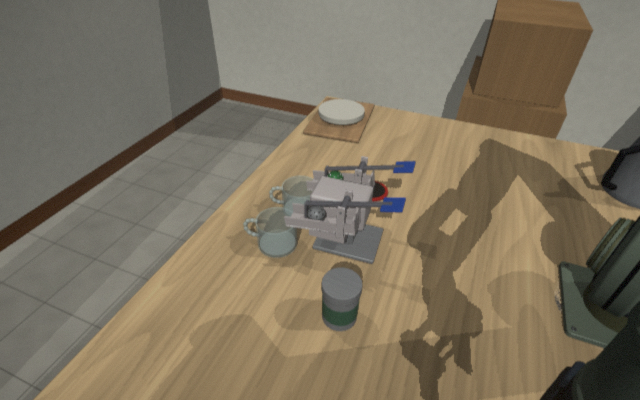

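The steel ball (side image, about 317,212) is in the near lane, on the tin's side. The green ball (about 335,174) is in the far lane. Next I'll zoom in and measure the blue paddles.

```bash
cat > h.py <<'E'
import numpy as np,cv2
from workcell import optics
def back(n,u,v,z):
    c=optics.camera_params(n);K,R,t=c["mtx"],c["R"],c["t"]
    r=np.linalg.inv(K)@np.vstack([u,v,np.ones_like(u)])*z
    return (R.T@(r-np.asarray(t)[:,None])).T
E
python3 - <<'E'
from h import *
for n in("scene","side"):
    p=cv2.imread(f"pics/{n}0.png");d=np.load(f"pics/{n}0.npy")
    x0,y0=(230,120) if n=="scene" else (240,140)
    cv2.imwrite(f"pics/{n}0c.png",cv2.resize(p[y0:y0+150,x0:x0+200],None,fx=4,fy=4,interpolation=cv2.INTER_CUBIC))
    b,g,r=[p[:,:,i].astype(int) for i in range(3)]
    m=((b>100)&(b-r>70)&(b-g>50)).astype(np.uint8)
    k,l,st,ce=cv2.connectedComponentsWithStats(m)
    for i in range(1,k):
        if st[i,4]<40: continue
        v,u=np.nonzero(l==i);z=d[v,u].astype(float);ok=z>0
        P=back(n,u[ok].astype(float),v[ok].astype(float),z[ok])
        q=P[P[:,2]>150]
        print(n,ce[i].round(1),st[i],np.median(P,0).round(1),P.mean(0).round(1),len(q),P.min(0).round(),P.max(0).round())
        if len(P)>40:
          ct=P-np.median(P,0);print(np.linalg.svd(ct)[2][2].round(3))
E
```

```text
scene [323.7 139.4] [315 133  18  14 118] [486.8 -49.  197.6] [488.3 -51.6 197.3] 118 [470. -72. 190.] [509. -32. 204.]
[-0.23  -0.019 -0.973]
scene [364.6 158.8] [355 153  19  14 131] [478.4  88.6 197.7] [479.3  87.5 197.3] 131 [460.  67. 190.] [500. 107. 204.]
[ 0.211 -0.01   0.977]
side [405.2 167. ] [394 162  20  10 139] [484.8 -43.  199.8] [486.1 -46.3 199.5] 138 [469. -69. 193.] [508. -29. 205.]
[-0.245 -0.032 -0.969]
side [393.8 204.4] [381 198  24  14 226] [476.3  93.  199.8] [477.4  90.6 199.4] 225 [460.  69. 192.] [501. 110. 205.]
[-0.25  -0.029 -0.968]
```

View pics/side0c.png

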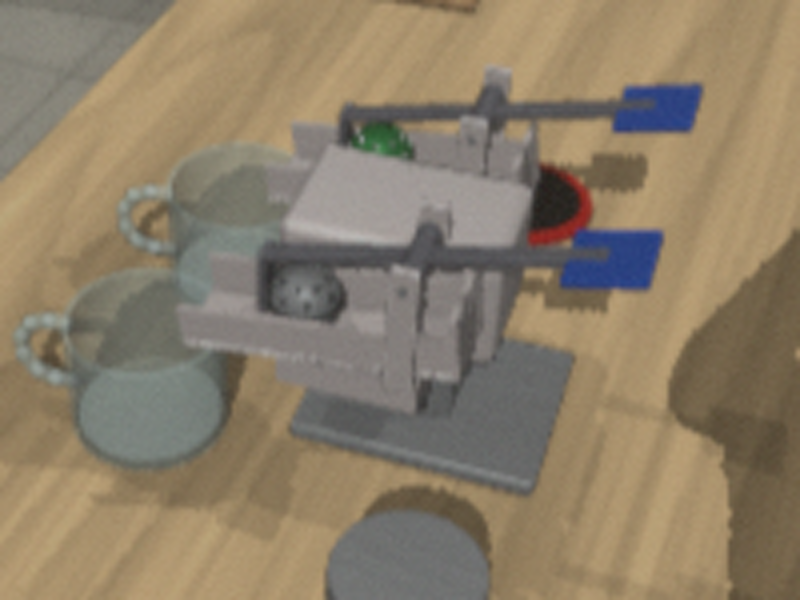

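View pics/scene0c.png

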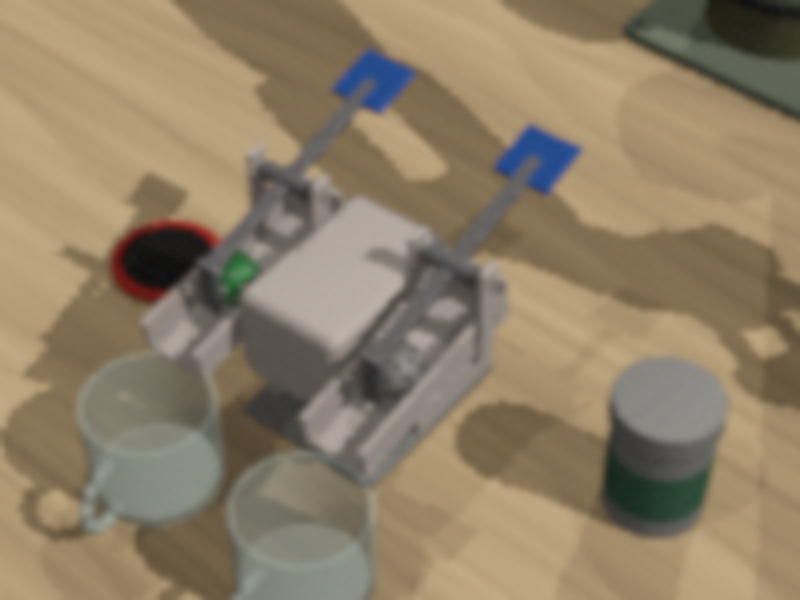

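The steel ball is in the left lane, and its paddle centre is at about (480, 89, 199). The dispenser is yawed about +3.7°. I'll shut the jaws, turn the tool about 30° to line up, and move over the paddle, keeping the TCP about 260 mm up.

```bash
python3 -m creep '[{"translation":[1.0,-1.5,1.2],"delta_rot":[0,0,0.104]},{"translation":[1.5,-2.8,1.2],"delta_rot":[0,0,0.104]},{"translation":[1.5,-2.8,1.2],"delta_rot":[0,0,0.104]},{"translation":[1.5,-2.8,0.4],"delta_rot":[0,0,0.104]},{"translation":[1.5,-2.8,0],"delta_rot":[0,0,0.104]}]' -1 20
```

```text
time_s: 0.52
ee_pos: [322.8, 389.0, 268.9]
ee_rot: [42.9, 89.9, 47.0]
force: [0.5, 0.3, -0.1]
gripper_width: 61.0
```

```bash
python3 -m creep '[{"translation":[1.5,-3.0,0],"delta_rot":[0,0,0]},{"translation":[1.5,-3.0,0],"delta_rot":[0,0,0]},{"translation":[1.5,-3.0,0],"delta_rot":[0,0,0]},{"translation":[1.5,-3.0,0],"delta_rot":[0,0,0]},{"translation":[1.5,-3.0,0],"delta_rot":[0,0,0]}]'
python3 -m creep '[{"translation":[1.5,-3.0,0],"delta_rot":[0,0,0]},{"translation":[1.5,-3.0,0],"delta_rot":[0,0,0]},{"translation":[1.5,-3.0,0],"delta_rot":[0,0,0]},{"translation":[1.5,-3.0,0],"delta_rot":[0,0,0]},{"translation":[0,0,0],"delta_rot":[0,0,0]}]'
python3 - <<'E'
from h import *
from workcell import readout
for n in("side","scene"):
    p,d=optics.grab_frame(n);x0,y0=(230,60) if n=="scene" else (280,80)
    cv2.imwrite(f"pics/{n}1.png",cv2.resize(p[y0:y0+150,x0:x0+200,::-1],None,fx=4,fy=4,interpolation=cv2.INTER_CUBIC))
s=readout.state();print(s["time_s"],s["ee_pos"],s["ee_rot"],s["force"],s["gripper_width"])
E
```

```text
time_s: 0.93
ee_pos: [397.2, 238.2, 267.7]
ee_rot: [-162.0, 90.0, -158.2]
force: [0.6, 0.5, -0.1]
gripper_width: 27.2
time_s: 1.35
ee_pos: [459.0, 115.4, 267.6]
ee_rot: [-78.3, 89.8, -74.8]
force: [-0.7, -0.1, -0.2]
gripper_width: 1.1
1.45 [457.10786637 119.01136184 267.55558173] [157.82829952  89.92742923 161.45799967] [ 0.25293116  0.33014324 -0.39012071] 0.3621932656904307
```

View pics/side1.png

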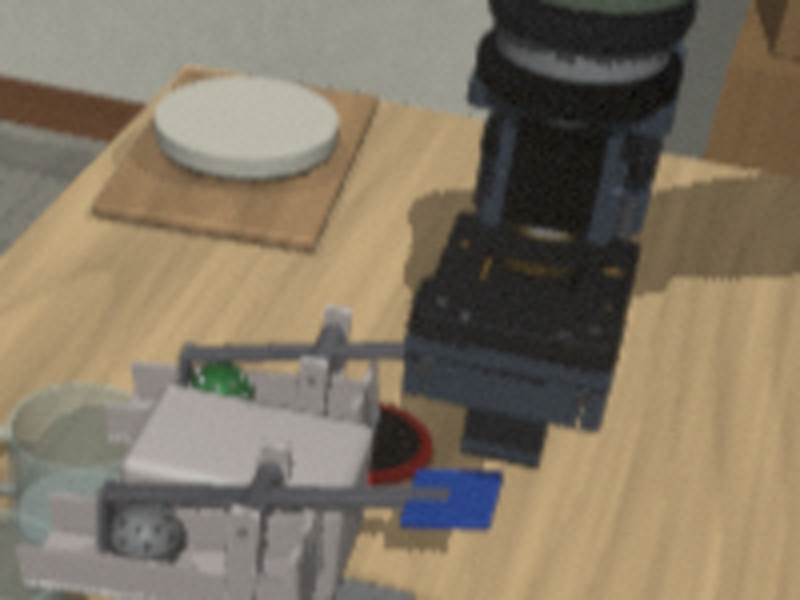

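View pics/scene1.png

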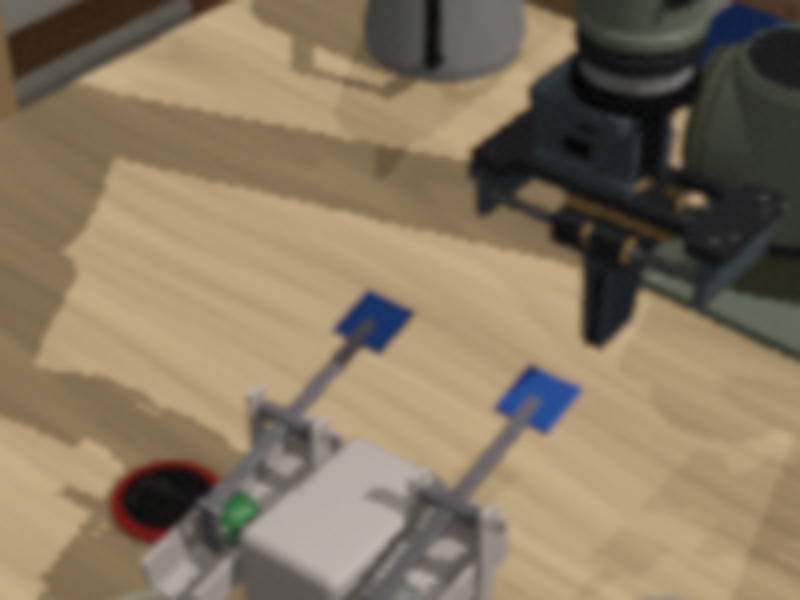

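The shut fingers are above the left paddle and about 30 mm short in y. Next I'll centre them, then come down in stages.

```bash
python3 -m creep '[{"translation":[0.9,-1.5,-1.0],"delta_rot":[0,0,0]},{"translation":[0.8,-1.5,-1.4],"delta_rot":[0,0,0]},{"translation":[0,0,-1.2],"delta_rot":[0,0,0]},{"translation":[0,0,0],"delta_rot":[0,0,0]},{"translation":[0,0,0],"delta_rot":[0,0,0]}]'
python3 - <<'E'
from h import *
from workcell import readout
for n in("side","scene"):
    p,d=optics.grab_frame(n);x0,y0=(230,60) if n=="scene" else (280,80)
    cv2.imwrite(f"pics/{n}2.png",cv2.resize(p[y0:y0+150,x0:x0+200,::-1],None,fx=4,fy=4,interpolation=cv2.INTER_CUBIC))
s=readout.state();print(s["time_s"],s["ee_pos"],s["ee_rot"],s["force"],s["gripper_width"])
E
```

```text
time_s: 1.87
ee_pos: [473.2, 90.8, 231.6]
ee_rot: [166.3, 89.9, 170.1]
force: [0.3, 1.1, -0.5]
gripper_width: 0.6
1.9667 [474.08072726  90.88176589 232.67240121] [27.48249248 89.93688664 31.36335139] [ 0.13155902  0.34224123 -0.13802975] 0.26839018254813163
```

View pics/side2.png

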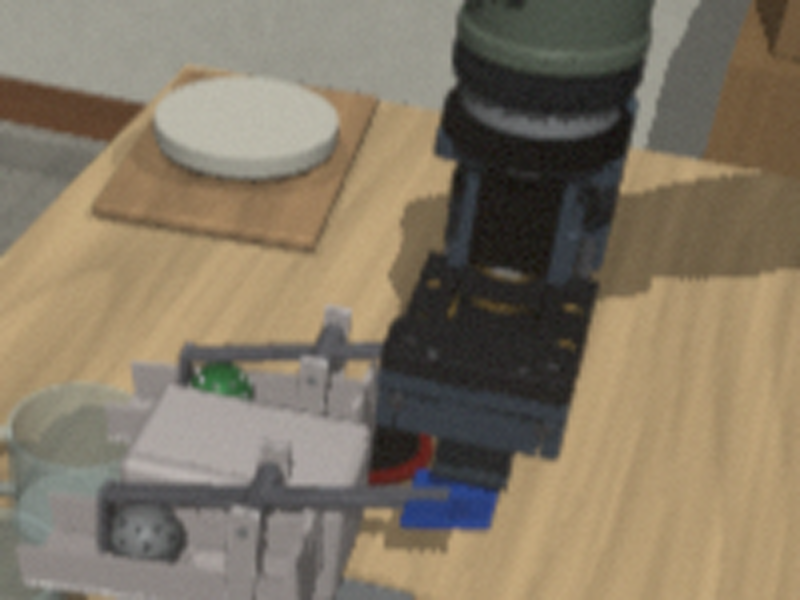

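View pics/scene2.png

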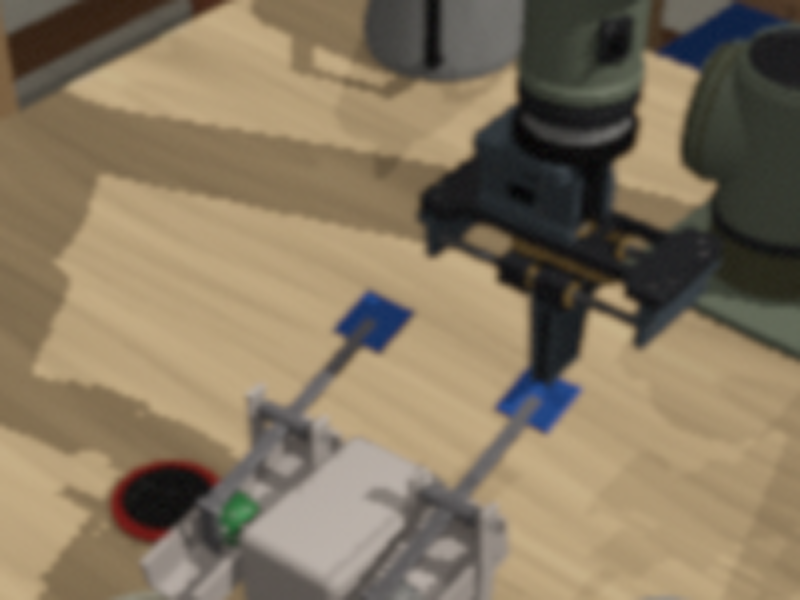

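The fingertips are over the left paddle, about 20 mm above it. The right lever is well clear. Now I'll press.

```bash
python3 -m creep '[{"translation":[0,0,-1.2],"delta_rot":[0,0,0]},{"translation":[0,0,-1.0],"delta_rot":[0,0,0]},{"translation":[0,0,-1.0],"delta_rot":[0,0,0]},{"translation":[0,0,-1.0],"delta_rot":[0,0,0]},{"translation":[0,0,0],"delta_rot":[0,0,0]}]'
python3 -c "
from workcell import readout;s=readout.state();print(s['ee_pos'],s['force'])"
```

```text
time_s: 2.38
ee_pos: [473.4, 90.1, 188.3]
ee_rot: [173.1, 89.9, 176.9]
force: [-0.4, -0.1, -0.4]
gripper_width: 0.7
[473.37715733  90.0517908  188.30146493] [-0.4198133  -0.09007066 -0.3876356 ]
```

The force is near zero where I expected 3–4 N, so I'll look before going on.

```bash
cat > look.py <<'E'
from h import *
import sys
from workcell import readout
k=sys.argv[1]
for n in("side","scene"):
    p,d=optics.grab_frame(n);x0,y0=(230,100) if n=="scene" else (230,110)
    cv2.imwrite(f"pics/{n}{k}.png",cv2.resize(p[y0:y0+150,x0:x0+200,::-1],None,fx=4,fy=4,interpolation=cv2.INTER_CUBIC))
    s=readout.state();print(s["time_s"],s["ee_pos"],s["force"],s["torque"])
E
python3 look.py 3
```

```text
2.4333 [473.86602464  89.87276168 189.0460368 ] [ 0.9794749  -0.05032055 -0.0788856 ] [0.02827348 0.0206516  0.00028764]
2.4833 [474.24877185  89.81338342 189.5930468 ] [0.09787042 0.35082035 0.84918474] [0.02330945 0.01489617 0.01884304]
```

View pics/side3.png

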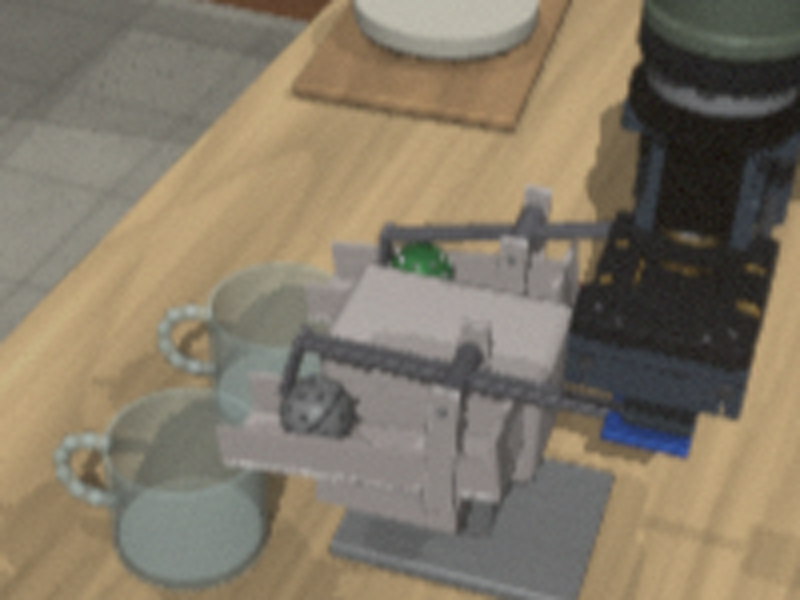

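View pics/scene3.png

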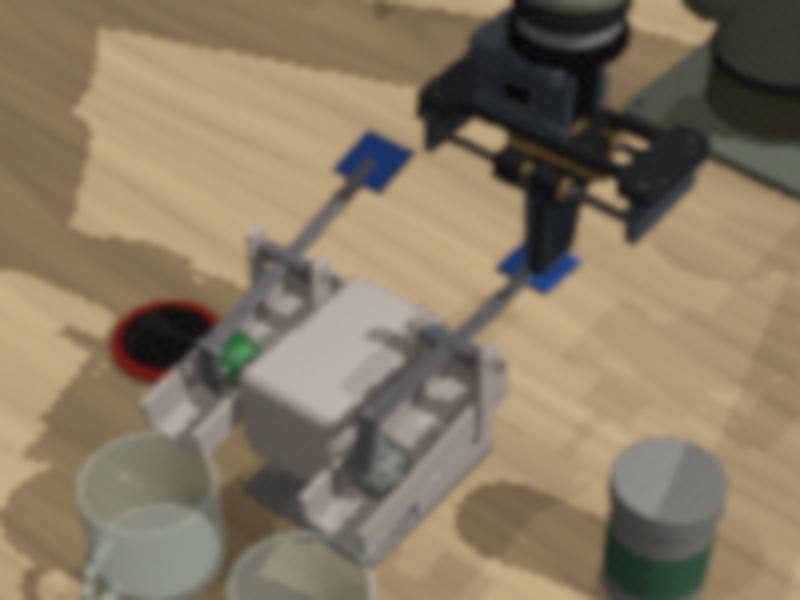

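The left lever has rocked and its gate is partly lifted, with the fingers on the paddle. The force reading doesn't show this, so it may lag or be small. I'll continue to about 0.47 rad and hold there for the roll-out.

```bash
python3 -m creep '[{"translation":[0,0,-0.8],"delta_rot":[0,0,0]},{"translation":[0,0,-0.7],"delta_rot":[0,0,0]},{"translation":[0,0,-0.5],"delta_rot":[0,0,0]},{"translation":[0,0,0],"delta_rot":[0,0,0]},{"translation":[0,0,0],"delta_rot":[0,0,0]}]'
python3 look.py 4
```

```text
time_s: 2.9
ee_pos: [476.1, 90.0, 170.8]
ee_rot: [4.1, 89.7, 7.9]
force: [1.1, -0.0, 6.6]
gripper_width: 0.5
2.95 [476.10007335  89.96435539 170.94436617] [0.685187   0.06577594 5.48497439] [ 0.04833011 -0.26170341  0.00545001]
3.0 [476.09526004  89.96584288 171.01444395] [0.96825918 0.93144225 6.99311952] [ 0.1075939  -0.24607765 -0.02873002]
```

View pics/side4.png

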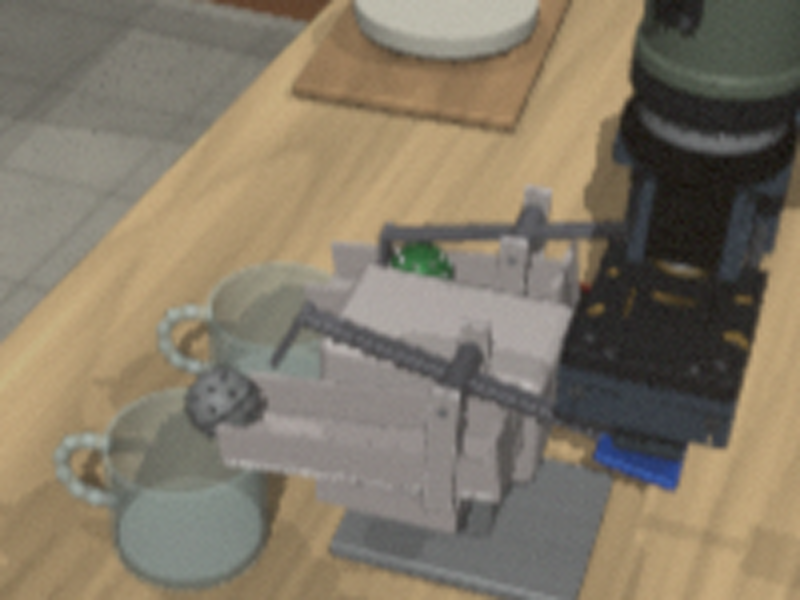

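The ball is going over the lip (about 225,398 in the crop), and the force is 6–7 N as expected. I'll hold for a moment, then release gently.

```bash
python3 -m creep '[{"translation":[0,0,0],"delta_rot":[0,0,0]},{"translation":[0,0,0],"delta_rot":[0,0,0]},{"translation":[0,0,0],"delta_rot":[0,0,0]},{"translation":[0,0,0],"delta_rot":[0,0,0]},{"translation":[0,0,0],"delta_rot":[0,0,0]}]'
python3 look.py 5
```

```text
time_s: 3.42
ee_pos: [476.1, 90.0, 171.1]
ee_rot: [4.1, 89.7, 7.9]
force: [0.4, 0.1, 6.6]
gripper_width: 0.4
3.4667 [476.06853202  89.96858823 171.06764773] [0.58698157 0.26721934 7.7036426 ] [ 0.04485665 -0.23218869 -0.01385953]
3.5167 [476.07448227  89.97409078 171.07535594] [ 1.26817028 -0.61710154  6.63288679] [ 0.03674455 -0.23077667 -0.02574914]
```

View pics/side5.png

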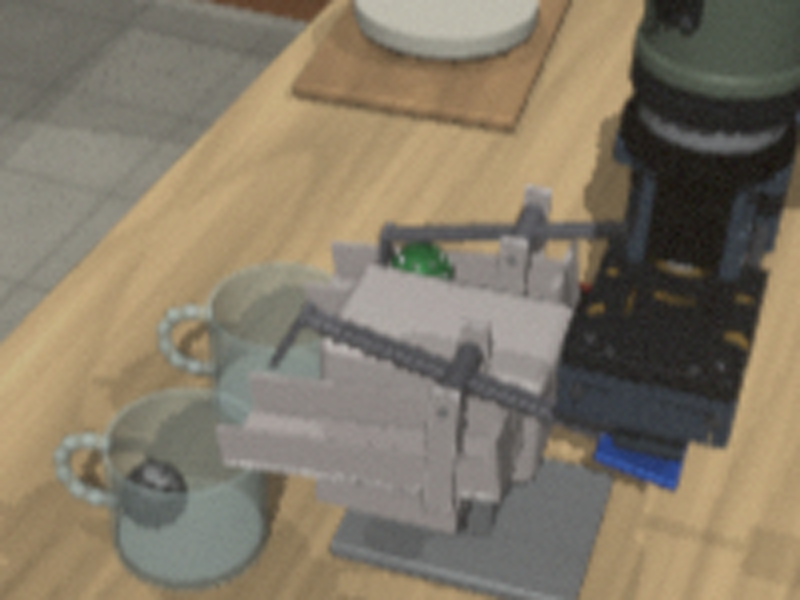

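View pics/scene5.png

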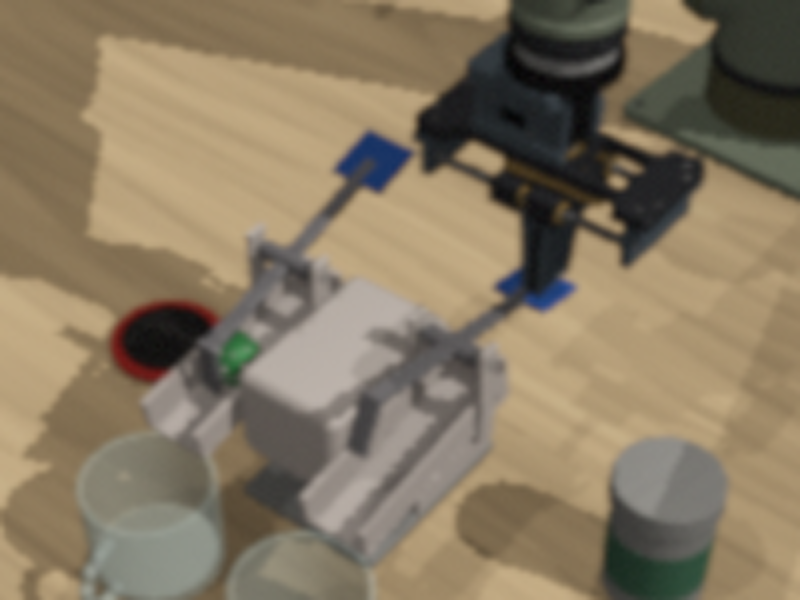

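The ball is in the left mug (side crop, about 157,492). The green ball hasn't moved. Now I'll let the paddle come up and retreat upwards.

```bash
python3 -m creep '[{"translation":[0,0,0.8],"delta_rot":[0,0,0]},{"translation":[0,0,1.0],"delta_rot":[0,0,0]},{"translation":[0,0,1.0],"delta_rot":[0,0,0]},{"translation":[0,0,1.0],"delta_rot":[0,0,0]},{"translation":[0,0,1.0],"delta_rot":[0,0,0]}]'
python3 -m creep '[{"translation":[0,0,1.5],"delta_rot":[0,0,0]},{"translation":[0,0,2.0],"delta_rot":[0,0,0]},{"translation":[0,0,2.0],"delta_rot":[0,0,0]},{"translation":[0,0,1.5],"delta_rot":[0,0,0]},{"translation":[0,0,0],"delta_rot":[0,0,0]}]'
python3 -m creep '[{"translation":[0,0,0],"delta_rot":[0,0,0]},{"translation":[0,0,0],"delta_rot":[0,0,0]},{"translation":[0,0,0],"delta_rot":[0,0,0]},{"translation":[0,0,0],"delta_rot":[0,0,0]},{"translation":[0,0,0],"delta_rot":[0,0,0]}]'
python3 look.py 6
python3 - <<'E'
from h import *
ims=[];
for n in("side","scene"):
    p,d=optics.grab_frame(n);q=cv2.imread(f"pics/{n}0.png")
    cv2.imwrite(f"pics/{n}6f.png",p[:,:,::-1]);cv2.imwrite(f"pics/{n}6d.png",cv2.absdiff(q,p[:,:,::-1])*3)
    b,g,r=[p[:,:,2-i].astype(int) for i in range(3)]
    k,l,st,ce=cv2.connectedComponentsWithStats(((b>100)&(b-r>70)&(b-g>50)).astype(np.uint8))
    for i in range(1,k):
        if st[i,4]>40: print(n,ce[i].round(1),st[i])
E
```

```text
time_s: 3.93
ee_pos: [474.0, 89.7, 219.1]
ee_rot: [11.4, 90.0, 15.1]
force: [1.3, -0.1, 0.1]
gripper_width: 0.4
time_s: 4.35
ee_pos: [474.7, 89.9, 290.9]
ee_rot: [6.4, 89.8, 10.2]
force: [1.4, 0.8, 0.7]
gripper_width: 0.2
time_s: 4.77
ee_pos: [473.7, 89.8, 287.1]
ee_rot: [-177.4, 89.9, -173.6]
force: [0.1, -0.1, -0.8]
gripper_width: 0.5
4.8167 [473.78771875  89.76437045 287.31036544] [-0.12827304 -0.02497643  0.29163926] [ 0.0152388   0.03847809 -0.05083622]
4.8667 [473.8575233   89.78078822 287.4887882 ] [-0.60854304  0.50415943  0.16989915] [-0.0136341  -0.02320842  0.01023546]
side [393.7 204.4] [381 198  24  14 229]
scene [364.6 158.7] [355 152  19  15 132]
```

View pics/side6.png

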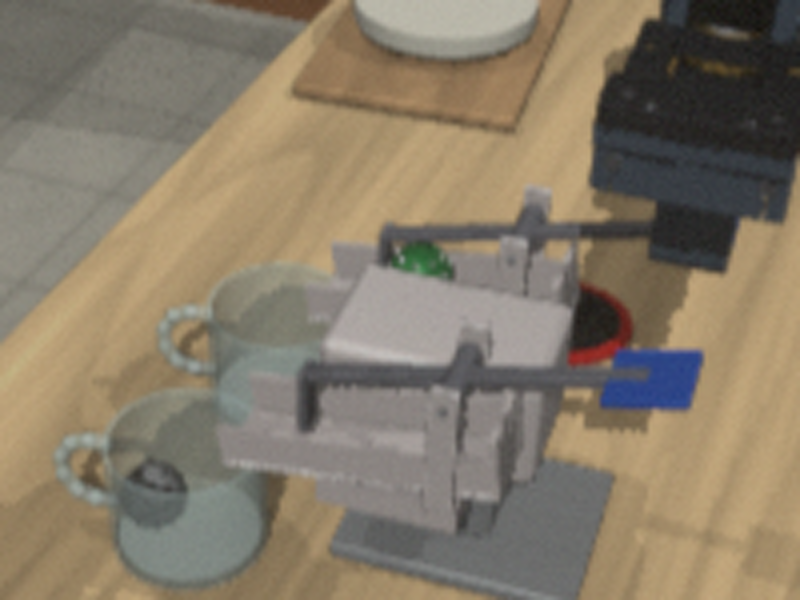

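View pics/scene6f.png

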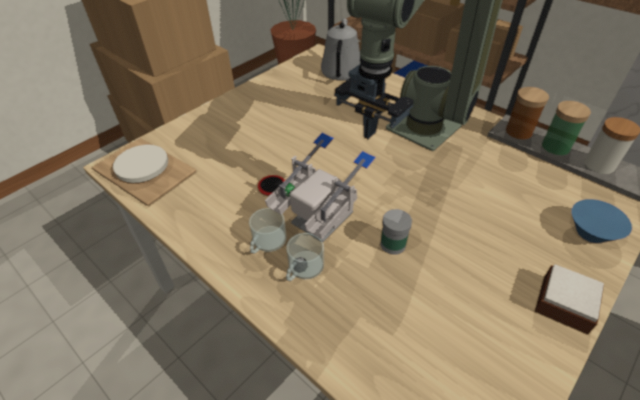

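View pics/scene6d.png

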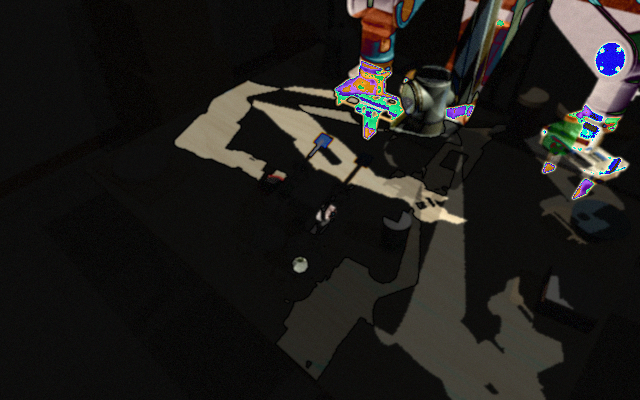

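View pics/side6d.png

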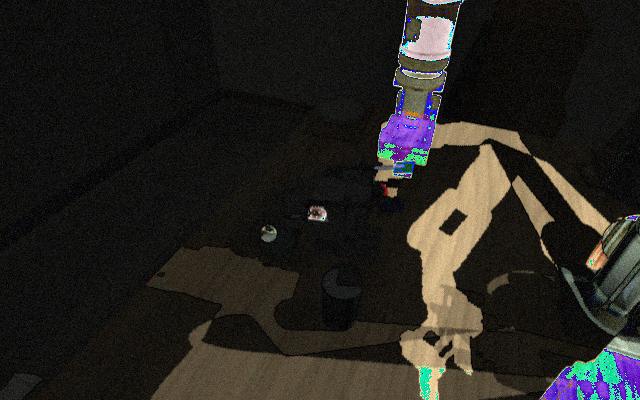

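The left paddle is back to its starting pixel position and the gate is down. The mugs, tin, coaster and green ball show no motion in the differences apart from shadows. One last check is to triangulate the ball from the two views.

```bash
python3 - <<'E'
from h import *
P=[]
for n in("scene","side"):
    c=optics.camera_params(n);P.append(c["mtx"]@np.c_[c["R"],c["t"]])
X=cv2.triangulatePoints(P[0],P[1],np.array([[300.],[265.]]),np.array([[269.2],[233.]]))
print((X[:3]/X[3]).ravel())
# expected mug_left axis from dispenser
a=np.deg2rad(3.7);px=np.array([479.5,89]);ex=np.array([np.cos(a),np.sin(a)])
print("mug axis ~",px+ex*(97+158))
p,_=optics.grab_frame("side");cv2.imwrite("pics/s7.png",cv2.resize(p[190:265,230:330,::-1],None,fx=8,fy=8))
p,_=optics.grab_frame("scene");cv2.imwrite("pics/c7.png",cv2.resize(p[220:295,250:350,::-1],None,fx=8,fy=8))
E
```

```text
[759.13498536 104.16689213  22.54314629]
mug axis ~ [733.96848266 105.4557386 ]
```

View pics/s7.png

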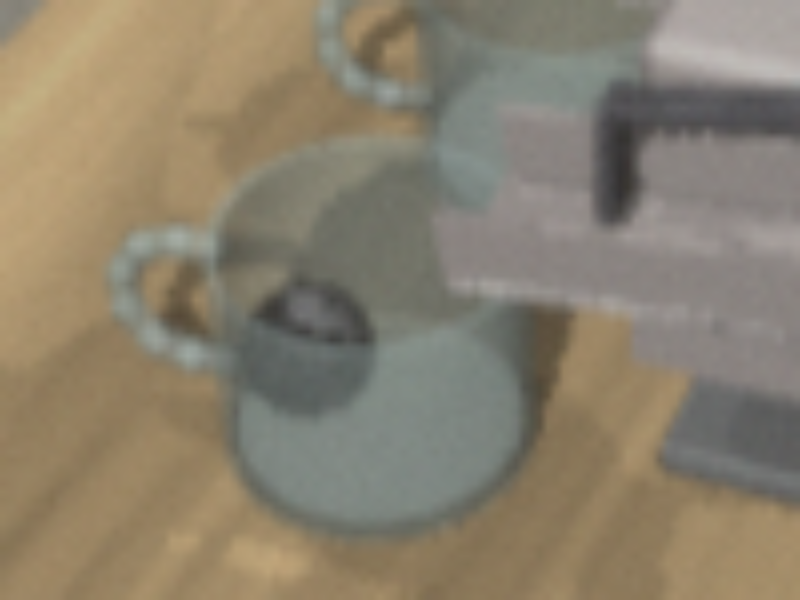

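View pics/c7.png

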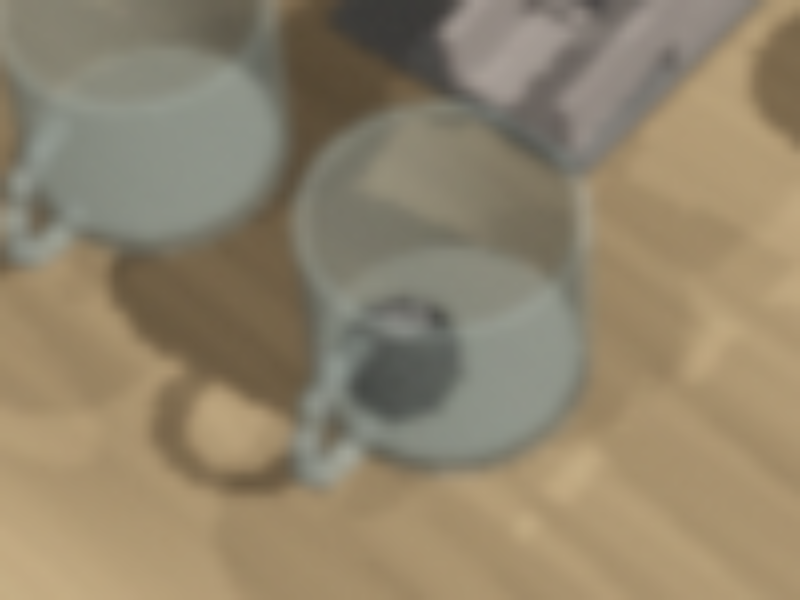

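```bash
python3 -c "
from workcell import env,readout;print(readout.state()['time_s']);env.job_done()"
```

```text
5.0667
the job is handed in; nothing more can be done
```

I pressed the left paddle (the steel ball's lane) with shut fingers. The gate lifted and the steel ball rolled into the left mug. I then let the paddle come back up, raised the tool clear and handed the job in at about 5.1 s.

**Last checks, all by camera:**
- **Steel ball:** it lies on the floor of the left mug, with its centre about 23 mm high. It is about 25 mm from my estimate of the mug's axis (limit 32 mm), against the wall, and showed no visible movement between my last views.
- **Left lever:** the paddle is back at its starting pixels and the gate is down.
- **Everything else:** the right lever, green ball, mugs, tin and coaster showed no movement beyond shadow changes. The arm was clear of everything.

**Readings that disagreed:** the force reading was near zero part-way through the press, although the pictures showed the lever already tilted. At full press it read 6–7 N, close to the expected 6 N.

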